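# Load the oven carrier and show the beaker's base for a star-crack check

### The job

Get the washed glassware ready for the drying oven: first stand the two loose weighing bottles upright in the two free small pockets of the steel carrier and let go of them, so that its front row is full. Then pull out the beaker, which may be cracked and must not go into the heat unchecked, and show its bottom to the inspection camera: hold it in the air, tilted so that the flat bottom squarely faces the lens, centred on the line of sight and 12 cm in front of the lens. Finish while still holding the beaker there, at rest and without touching the camera with it, and leave everything else where it stands.

Things in the scene. Friction and masses are not known exactly. Their poses are not given: they have to be found in the camera images.
- bottle_1: loose weighing bottle: small open cylindrical glass jar, 36 mm outside diameter, straight wall, 52 mm tall, 34 g, standing on the bench at the start. Origin: centre of its underside, z up its axis. Either loose bottle may go in either free pocket.
- bottle_2: the second loose weighing bottle, same kind as bottle_1.
- bottle_3: third weighing bottle of the same kind, already standing in the carrier's left front pocket; stays there.
- beaker: 100 ml glass beaker with spout, in one of the two large pockets of the carrier's back row (which one varies). 71 mm tall, wall 53 mm outside diameter, slightly flared rim 56 mm (59 mm over the spout), flat bottom 48 mm, about 50 g. Origin: centre of its underside (bottom); z up its axis from bottom to mouth. Its turn about its own axis does not matter.
- cylinder: 50 ml glass measuring cylinder, 128 mm tall, tube 28 mm, foot 45 mm, in the other large pocket; stays there.
- carrier: steel oven carrier, fixed, 190 (x) x 260 (y) x 21 mm: floor plate whose top is 5 mm above the bench, and above it a 6 mm pocket plate (top at 21 mm) with round holes: front row (the robot's side) of three 40 mm holes 80 mm apart, back row of two 58 mm holes at y = +68 and -68 mm. Flat wire handles at both y ends, top at 22 mm, reach to y = +-160 mm. Origin: centre of its underside on the bench; x away from the front row toward the back row, y to the left along the rows, z up.
- pocket_mid (a point): centre of the middle front pocket, on the floor plate (5 mm above the bench), where the underside of a seated bottle's centre comes; free at the start.
- pocket_right (a point): same for the right-hand front pocket (carrier's -y end); free at the start.
- camera_stand: fixed foot and fork of the inspection camera, foot 120 x 105 mm, fork 100 mm high, whole camera about 150 mm high. Origin on the bench under the camera's tilt axle. Its x points away from where the camera looks, z up.
- lens (a point): centre of the front rim of the camera's lens and its black ring light (68 mm diameter), about 125 mm above the bench. z axis: the line of sight, out of the lens; it points toward the robot's side and up, 40 degrees from the vertical.
- view_point (a point): point on the line of sight 120 mm in front of the lens, about 217 mm above the bench, where the centre of the beaker's underside shall be. Its z axis is the line of sight, from lens outward: the beaker's own z (bottom to mouth) shall point the same way.
- marker: bystander: marker pen lying on the bench at the right, 133 mm long, 17 mm thick. Origin under its middle.
- timer: bystander: round lab timer, 68 mm diameter, 48 mm tall, at the right. Origin: centre of its underside.
- dropper: bystander: brown dropper bottle with black teat, 37 mm diameter, 96 mm tall, right of the camera. Origin: centre of its underside.
- tape_roll: bystander: roll of tape lying flat, 68 mm diameter, 18 mm high, at the left behind the carrier. Origin: centre of its underside.
Mind the look-alikes: they are no part of the job. Leave any black or pink look-alike of the beaker alone.

How it is judged (in metres and radians):
On the way:
1. both loose bottles stand upright in the two free front pockets, let go ((((distance between bottle_1 and pocket_mid below 0.008 m and angle between bottle_1's own z axis and vertical below 0.1 rad) and (distance between bottle_2 and pocket_right below 0.008 m and angle between bottle_2's own z axis and vertical below 0.1 rad)) or ((distance between bottle_1 and pocket_right below 0.008 m and angle between bottle_1's own z axis and vertical below 0.1 rad) and (distance between bottle_2 and pocket_mid below 0.008 m and angle between bottle_2's own z axis and vertical below 0.1 rad))) and contact force between the fingers and bottle_1 below 0.05 N and contact force between the fingers and bottle_2 below 0.05 N), for 0.2 s.
At the end, for the whole second after the job is handed in: Bottles upright (0.1 rad) in the middle and right front pockets, within 8 mm of the pocket centre, let go. Beaker held by the fingers (over 1 N), still, centre of its underside within 20 mm of the view point, axis within 0.17 rad of the line of sight, bottom to the lens, not touching the camera (all of step 1 and distance between beaker and view_point below 0.02 m and angle between the z axis of beaker and the z axis of view_point, either way round below 0.17 rad and angle between beaker's own z axis and vertical below 1 rad and contact force between the fingers and beaker above 1 N and contact force between beaker and camera_stand below 0.05 N and linear speed of beaker below 0.02 m/s and angular speed of beaker below 0.2 rad/s); the arm keeps its last pose, push and grip.
It fails at once if the beaker knocks against the camera (contact force between beaker and camera_stand above 1 N).
It fails at once if a thing that should stay is shifted by more than 3 cm (distance of any of bottle_3, cylinder, marker, timer, dropper, tape_roll from where it was at the start of the episode above 0.03 m).
It also fails if it takes over 72 s, if anything falls off the work surface, if the arm or the gripper's body presses on something with over 40 N, if the wrist force passes 120 N, or if a joint passes its speed limit or range.

### The arm

A 6-joint arm with a two-finger parallel gripper is mounted at the origin on a cart in front of the work surface, level with it; the furniture and walls round the work are solid. World frame = base frame: x ahead of the robot, y to its left, z up, the work surface at z = 0. Lengths are in m, angles in degrees, forces in N, time in s.
With the tool pointing down it reaches from about 0.35 to 0.875 m from the base axis. Payload 4.2 kg.
Tool frame: the origin (TCP) lies at the centre of the arm's flange, where the gripper is bolted on; the fingertips stand 182 mm ahead of it and the grasp point (between the pads) lies 164 mm ahead of it (r.nose_length is the distance from the TCP to the fingertips, in m); z points along the fingers, y is the line along which they close (so a half turn about z gives the same grasp; the last joint's range is limited). The gripper opens to 87 mm and grips with 3 to 60 N. Pads are 19 mm wide; open, the fingers measure 117 mm over their backs; the gripper's body (75 mm by 190 mm) begins 51 mm behind the grasp point.
Start: joints at [-53.881, 22.042, 0.453, 0, -68.411, -14.817], TCP at [0.227, -0.582, 0.405] pointing down, gripper open.
Joint ranges: [-179.83, 179.83], [-69.29, 118.12], [-61.27, 80.66], [-181.25, 117.63], [-171.15, -9.14], [-177.46, 177.46]. Speed limits (degrees/s): [159.86, 159.86, 180, 180, 180, 180].

### API

Orientations are given as a 3x3 rotation matrix whose columns are the frame's x, y, z axes.
In Python, from station import r, vision gives the robot as it stands. The module is installed in compiled form; this text tells all that it offers.
- The arm moves only by the shell command python3 -m creep 'ROWS'. ROWS is JSON, a list of rows, each a list of 7 numbers: the opening, from -1 (shut) to 1 (fully open), then the shift along the tool's x, y, z in mm, then the turn, a rotation vector about the tool's x, y, z in degrees. A call has 1 to 8 rows; each row is the pose to reach, as a shift and turn from the pose commanded when the call began, along the tool's axes at that moment; what a row does not reach only later rows make up. A row lasts 1/12 s, in which the tool goes at most 41.7 mm and 7.16 degrees, less where a joint would pass 70% of its speed; a pose out of reach is approached as far as the arm can. A call with a gripper value outside its range is refused whole. The fingers move at their own pace and stop on an object; the grip force is fixed at half the most. Time passes only in rows, so rows that repeat a pose let the fingers close. It gives the time, the measured TCP pose, the force, the opening and the grip force at its end, in the units of the state.
- r.sense(): the state, without advancing time (a new reading comes with each control period).
- vision.capture(name): name is "scene" or "top"; returns (picture, depth): 384x512x3 uint8, red, green, blue; 384x512 float32, m along the optical axis (not along the pixel's ray), 0 where there is no reading.
- vision.camera_model(name): a dict with "vertical_fov" (degrees; the focal length in pixels is half the picture's height over the tangent of half this angle, whatever the lens; pixels are square), "cx", "cy" (the principal point, pixels), "extrinsics" (4x4, takes a point from camera to world coordinates). Camera axes: x right, y down, z forward; pixel columns grow to the right and rows downward; lengths in m; the calibration is good to about 2 mm. A picture is of the moment at which its call begins. camera_model takes no time and is no camera call.
- r.finish_job(): hands the job in; it is judged then, once.
Trained networks look in the newest picture that a camera, given by its name, has taken for a name from the list of things; names that differ only in an ending like _2 or _b are one class to them, and where a whole thing is asked for, a point or a joint stands for the part that bears it (a point fixed in the world has none). Each returns a list of dicts, best first, with "conf" (0 to 1); they miss things now and then, are a little off and sometimes report something else, mostly with a low value. They report only what shows in the picture. A call takes as long as a camera call. They do not tell look-alikes from the thing itself.
- vision.find_in(camera, thing): "uv" ([column, row] in pixels, amid what is visible of it).
- vision.cut_out(camera, thing): "region" (384x512 bool, what is visible of it) and "uv" ([column, row] in pixels, amid what is visible of it).
The state is a dict: "time_s": time; "joints": joint angles; "joint_velocities": joint speeds; "effort": joint torques, N m; "tcp_pos": TCP position; "ee_rot": TCP orientation; "wrist_force": force on the tool from outside, world axes, zero at the start; "moment": the same for the moment, N m; "gripper_width": opening from 0.0 (shut) to 1.0 (fully open); "gripper_force": force on a finger pad.
Only numpy, scipy, OpenCV 4.12 (cv2) and the standard library are available. Lean on these libraries where they do the work, as an engineer would, in place of code of your own. Each camera call takes 0.05 s, during which the arm holds its last target. There are 200 camera calls.

## Working session

There is one attempt and no reset: what is moved stays moved. The work goes in short steps, Python scripts to look and compute and a shell command to move; the robot and the scene stay as the last step left them, time stands still between calls to the robot, and variables do not carry over. Pictures are saved under pics/ and viewed, at most 10 in all, crops included, and the job is handed in when it is done.

```bash
mkdir -p pics; cat > h.py <<'E'
import numpy as np, cv2
from station import r, vision
def K(n):
    m=vision.camera_model(n); f=192/np.tan(np.radians(m['vertical_fov']/2)); return f,m['cx'],m['cy'],np.array(m['extrinsics'])
def ray(n,uv):
    f,cx,cy,E=K(n); return E[:3,3],E[:3,:3]@np.array([(uv[0]-cx)/f,(uv[1]-cy)/f,1])
def onz(n,uv,z):
    o,d=ray(n,uv); return o+d*(z-o[2])/d[2]
def cloud(n,dep):
    f,cx,cy,E=K(n); v,u=np.mgrid[:384,:512]
    P=np.stack([(u-cx)/f*dep,(v-cy)/f*dep,dep],-1); return P@E[:3,:3].T+E[:3,3]
def proj(n,p):
    f,cx,cy,E=K(n); q=E[:3,:3].T@(np.array(p)-E[:3,3]); return [cx+f*q[0]/q[2],cy+f*q[1]/q[2]]
E
python3 - <<'E'
from h import *
np.set_printoptions(precision=3,suppress=True)
for n in('scene','top'):
    im,d=vision.capture(n); np.savez(f'{n}0.npz',im=im,d=d)
    cv2.imwrite(f'pics/{n}0.png',cv2.resize(im[:,:,::-1],(800,600)))
    print(n,K(n)); P=cloud(n,d)
    for t in('bottle_1','beaker','carrier','camera_stand','cylinder'):
        for o in vision.cut_out(n,t)[:5]:
            m=o['region']&(d>0); q=P[m]
            print(n,t,round(o['conf'],2),np.round(o['uv']),m.sum(),np.median(q,0) if len(q) else '',np.percentile(q,[3,97],0).ravel() if len(q) else '')
E
```

```text
scene (np.float64(359.09803444175424), 253.30162086230123, 190.02008505277465, array([[-0.643, -0.312,  0.7  , -0.222],
       [-0.766,  0.258, -0.589,  0.679],
       [ 0.003, -0.914, -0.405,  0.596],
       [ 0.   ,  0.   ,  0.   ,  1.   ]]))
scene bottle_1 0.7 [197. 265.] 211 [0.461 0.299 0.041] [0.454 0.282 0.022 0.489 0.313 0.056]
scene bottle_1 0.49 [335. 216.] 174 [ 0.428 -0.217  0.031] [ 0.416 -0.243  0.001  0.449 -0.209  0.05 ]
scene beaker 0.97 [304. 242.] 528 [0.367 0.002 0.046] [ 0.348 -0.09  -0.001  0.452  0.018  0.07 ]
scene beaker 0.88 [230. 236.] 419 [0.523 0.138 0.055] [0.508 0.106 0.01  0.603 0.16  0.075]
scene beaker 0.78 [164. 303.] 862 [0.391 0.428 0.045] [ 0.378  0.4   -0.     0.452  0.451  0.07 ]
scene beaker 0.53 [205. 203.] 241 [0.742 0.078 0.051] [0.734 0.052 0.006 0.788 0.098 0.069]
scene beaker 0.44 [333. 191.] 164 [ 0.551 -0.371  0.025] [ 0.531 -0.4    0.006  0.578 -0.356  0.044]
scene carrier 0.97 [214. 261.] 3504 [0.474 0.218 0.02 ] [0.401 0.084 0.003 0.595 0.345 0.022]
scene camera_stand 0.56 [246. 201.] 995 [ 0.681 -0.045  0.031] [ 0.642 -0.109  0.   
[... 618 characters left out ...]
-0.002  0.398  0.017  0.069]
top beaker 0.58 [239. 144.] 215 [0.776 0.083 0.027] [ 0.738  0.061 -0.001  0.789  0.104  0.069]
top beaker 0.53 [221. 209.] 184 [0.541 0.14  0.009] [0.51  0.118 0.003 0.559 0.161 0.074]
top beaker 0.51 [138. 247.] 286 [0.403 0.439 0.026] [ 0.381  0.404 -0.001  0.427  0.456  0.071]
top carrier 0.92 [197. 222.] 3468 [0.497 0.212 0.02 ] [0.412 0.089 0.003 0.601 0.336 0.025]
top camera_stand 0.67 [276. 161.] 949 [ 0.684 -0.047  0.017] [ 0.646 -0.103  0.002  0.765  0.     0.14 ]
top cylinder 0.45 [184. 202.] 188 [0.555 0.268 0.031] [0.537 0.251 0.003 0.577 0.287 0.133]
top cylinder 0.23 [363. 236.] 171 [ 0.436 -0.373  0.013] [ 0.429 -0.437  0.007  0.447 -0.311  0.019]
```

View pics/scene0.png

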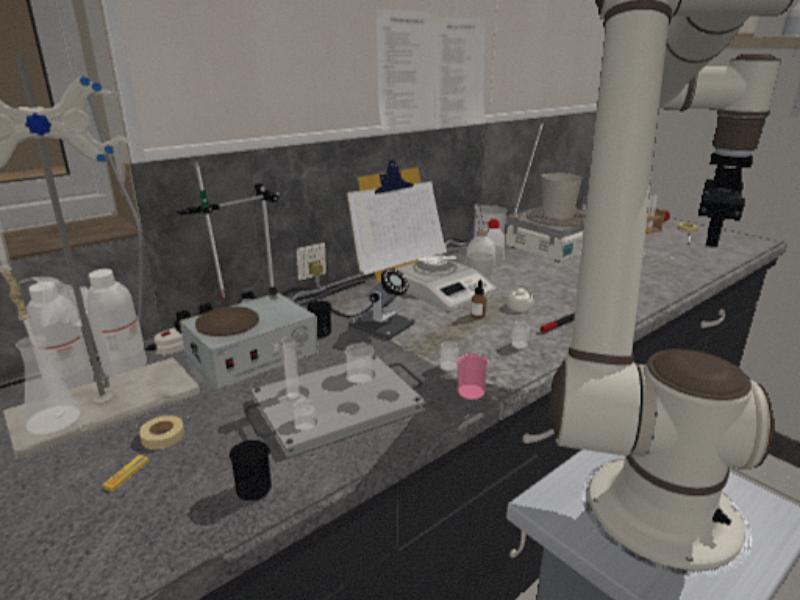

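View pics/top0.png

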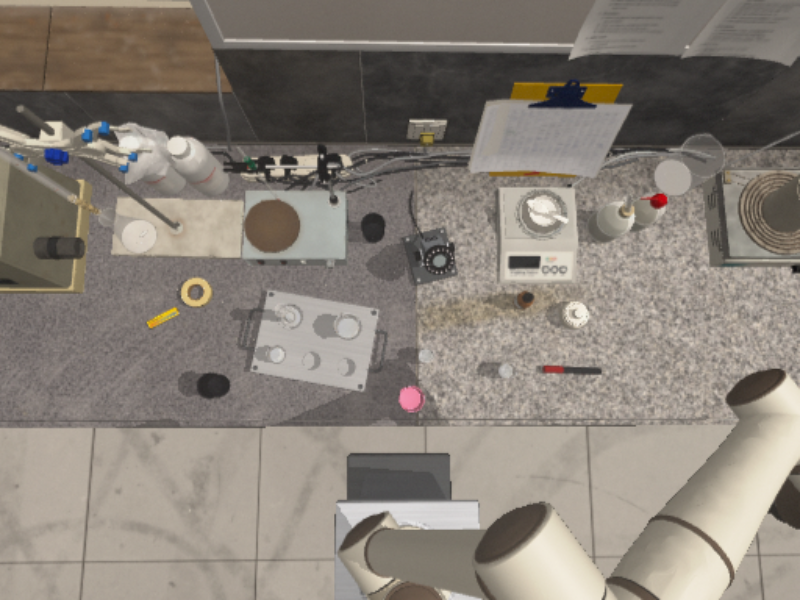

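Scene: the carrier has bottle_3 and the cylinder on its left side, and the glass beaker is in the back right pocket (top view 800-px: 347,326). The loose bottles are at (425,355) and (505,369), the pink look-alike at (410,398) and the inspection camera at (435,257). Next I rectify the carrier plane and measure more finely.

```bash
cat >> h.py <<'E'
def ortho(n,im,z,x0,x1,y0,y1,s=0.001):
    # image: up=+x, left=+y
    W,H=int((y1-y0)/s),int((x1-x0)/s)
    src=np.float32([proj(n,[x,y,z]) for x,y in((x1,y1),(x1,y0),(x0,y0),(x0,y1))])
    M=cv2.getPerspectiveTransform(src,np.float32([[0,0],[W,0],[W,H],[0,H]]))
    return cv2.warpPerspective(im,M,(W,H),flags=cv2.INTER_CUBIC)
E
python3 - <<'E'
from h import *
np.set_printoptions(precision=4,suppress=True)
o=[];C=[]
for n in('top','scene'):
    z=np.load(n+'0.npz');im,d=z['im'],z['d']
    g=ortho(n,im,0.021,.38,.62,.05,.38,.0006)
    for k in range(0,400,50): cv2.putText(g,str(k),(0,k+8),0,.3,(255,0,0)); cv2.putText(g,str(k),(k,8),0,.3,(255,0,0))
    o.append(g); P=cloud(n,d); C.append((P,d,im))
    h=(P[...,2]>.017)&(P[...,2]<.024)&(d>0)&(P[...,0]>.36)&(P[...,0]<.65)&(P[...,1]>.04)&(P[...,1]<.4)
    pl=P[h][:,:2]; print(n,len(pl),cv2.minAreaRect(pl.astype(np.float32)))
    q=P.reshape(-1,3)
    for nm,(x,y),rr in(('b1',(.445,-.02),.04),('b2',(.435,-.225),.04),('pink',(.374,-.007),.04),('bk',(.54,.14),.04)):
        m=(np.hypot(q[:,0]-x,q[:,1]-y)<rr)&(q[:,2]>(.03))
        if m.sum()>3: print(n,nm,m.sum(),q[m].mean(0),q[m].min(0),q[m].max(0),q[m&(q[:,2]>q[m][:,2].max()-.008)].mean(0))
cv2.imwrite('pics/car.png',np.hstack(o)[:,:,::-1] if o[0].shape[1]*2<=800 else cv2.resize(np.vstack(o),None,fx=.75,fy=.75)[:,:,::-1]); print(o[0].shape)
# camera & bottles close-ups
a=C[0][2][140:245,250:345]; b=C[1][2][160:240,230:340]
cv2.imwrite('pics/cam.png',np.hstack([cv2.resize(a,(400,442),interpolation=2),cv2.resize(b,(400,291),interpolation=2)[:, :] if 0 else cv2.copyMakeBorder(cv2.resize(b,(400,291),interpolation=2),0,151,0,0,0)])[:,:,::-1])
# camera cloud
for n,(P,d,im) in zip(('top','scene'),C):
    q=P[(d>0)&(P[...,0]>.62)&(P[...,0]<.8)&(P[...,1]>-.12)&(P[...,1]<.02)&(P[...,2]>.1)&(P[...,2]<.17)]
    print(n,len(q),q.mean(0),q.min(0),q.max(0)); u,s,v=np.linalg.svd(q-q.mean(0)); print(s,v[2])
E
```

```text
top 2760 ((0.5064594745635986, 0.21155768632888794), (0.32005780935287476, 0.189737930893898), 79.80171203613281)
top b1 21 [ 0.4634 -0.0332  0.0448] [ 0.4533 -0.0544  0.0363] [ 0.4813 -0.0234  0.0535] [ 0.4622 -0.0372  0.0499]
top b2 42 [ 0.4353 -0.2193  0.0442] [ 0.4185 -0.2387  0.0319] [ 0.4532 -0.2061  0.0547] [ 0.4344 -0.2225  0.0502]
top pink 70 [ 0.3741 -0.007   0.0653] [ 0.3486 -0.0313  0.0325] [0.4018 0.0229 0.0733] [ 0.3766 -0.0061  0.0688]
top bk 89 [0.5388 0.1392 0.0646] [0.5095 0.1112 0.0315] [0.5618 0.1631 0.0796] [0.5342 0.1398 0.0753]
scene 2963 ((0.5053295493125916, 0.20758742094039917), (0.3202155828475952, 0.1946883648633957), 80.03968811035156)
scene b1 76 [ 0.4614 -0.0348  0.0408] [ 0.4509 -0.0528  0.0302] [ 0.4821 -0.0244  0.0525] [ 0.4615 -0.0359  0.0486]
scene b2 95 [ 0.432  -0.2243  0.0424] [ 0.4153 -0.2456  0.0302] [ 0.4507 -0.208   0.0534] [ 0.4358 -0.2287  0.0487]
scene pink 360 [ 0.3712 -0.0044  0.054 ] [ 0.3459 -0.0347  0.0301] [0.4006 0.0204 0.0721] [ 0.375  -0.009   0.0679]
scene bk 354 [0.5291 0.1372 0.0568] [0.5055 0.1073 0.03  ] [0.5628 0.1631 0.0779] [0.5378 0.1318 0.0731]
(400, 550, 3)
top 340 [ 0.6746 -0.0606  0.1223] [ 0.6423 -0.095   0.1001] [ 0.717  -0.0251  0.1461]
[0.344  0.313  0.2095] [-0.2825 -0.0606  0.9573]
scene 258 [ 0.6678 -0.0594  0.1209] [ 0.6402 -0.0986  0.1002] [ 0.7056 -0.0304  0.1457]
[0.3056 0.2711 0.1521] [-0.5046  0.1163  0.8555]
```

View pics/car.png

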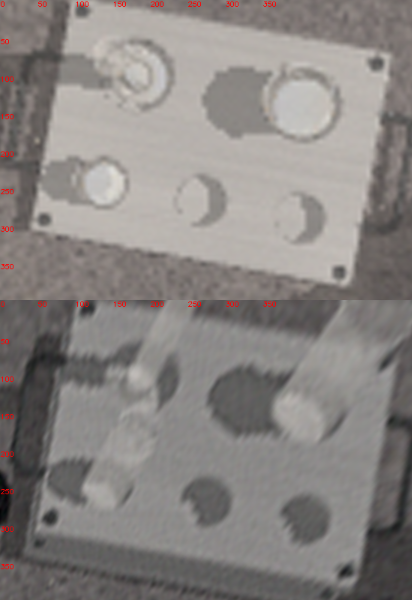

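View pics/cam.png

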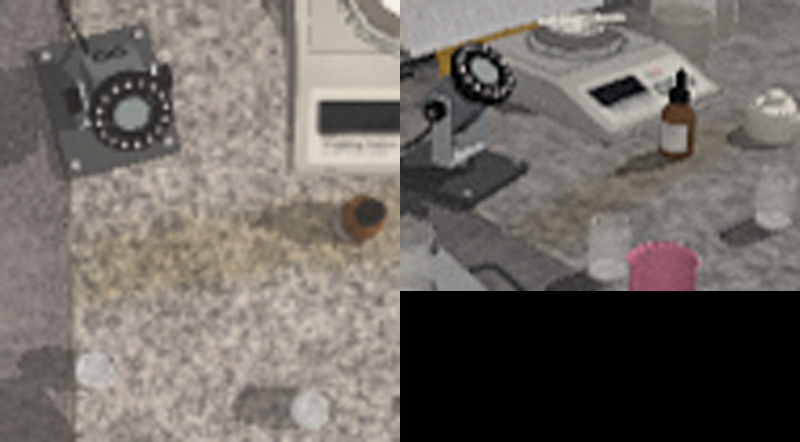

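```bash
python3 - <<'E'
from h import *
np.set_printoptions(precision=4,suppress=True)
def tri(a,b):
    A=[];y=[]
    (o1,d1),(o2,d2)=ray('top',a),ray('scene',b)
    s=np.linalg.lstsq(np.c_[d1,-d2],o2-o1,rcond=None)[0]; p,q=o1+s[0]*d1,o2+s[1]*d2
    return (p+q)/2,p-q
print('b1',tri((272.6,227.6),(287.5,227.4)));print('b2',tri((323.6,237.1),(333.1,214.2)));print('lens',tri((281.4,166.8),(253.1,179.8)))
for n,L in(('top',((272.6,227.6),(323.6,237.1))),('scene',((287.5,227.4),(333.1,214.2)))): print(n,[onz(n,u,.028) for u in L])
c=[onz('top',(250+x/4.21,140+y/4.21),0.005) for x,y in((32,50),(147,25),(180,148),(65,178))]; print(np.array(c)); 
c=np.array(c); d=(c[3]+c[2]-c[0]-c[1])/2; e=(c[1]+c[2]-c[0]-c[3])/2; print(d,e,np.degrees([np.arctan2(d[1],d[0]),np.arctan2(e[0],-e[1])]))
# ring-light: black points; plane of lens from stand cloud
s=r.sense(); print(s['tcp_pos'],s['ee_rot'],s['gripper_width'])
E
```

```text
b1 (array([ 0.4681, -0.0417,  0.0286]), array([ 0.0023,  0.0023, -0.    ]))
b2 (array([ 0.4332, -0.2224,  0.029 ]), array([ 0.005 ,  0.0041, -0.0008]))
lens (array([ 0.6666, -0.0661,  0.1224]), array([0.0017, 0.0019, 0.0002]))
top [array([ 0.4693, -0.0406,  0.028 ]), array([ 0.4358, -0.2205,  0.028 ])]
scene [array([ 0.4677, -0.0436,  0.028 ]), array([ 0.4323, -0.2266,  0.028 ])]
[[ 0.7506  0.0105  0.005 ]
 [ 0.7739 -0.0915  0.005 ]
 [ 0.6629 -0.1187  0.005 ]
 [ 0.636  -0.0178  0.005 ]]
[-0.1128 -0.0278  0.    ] [ 0.0251 -0.1014  0.    ] [-166.1772   13.8775]
[ 0.2271 -0.5823  0.4047] [[-0.9317 -0.3633  0.    ]
 [-0.3633  0.9317  0.    ]
 [-0.      0.     -1.    ]] 0.9965414916540848
```

```bash
cat > go.py <<'E'
# go.py x y z yaw [tool pointing down, closing dir at yaw deg] -> shift mm, rotvec deg in tool axes
import sys
from h import *
from scipy.spatial.transform import Rotation as Ro
def delta(p,Rt):
    s=r.sense(); R=np.array(s['ee_rot']); d=R.T@(np.array(p)-s['tcp_pos'])*1000
    return d.round(1), Ro.from_matrix(R.T@Rt).as_rotvec(degrees=True).round(2)
def down(yaw):
    a=np.radians(yaw); y=np.array([np.cos(a),np.sin(a),0]); z=np.array([0,0,-1.]); return np.c_[np.cross(y,z),y,z]
if __name__=='__main__':
    x,y,z,w=map(float,sys.argv[1:5]); print(*delta((x,y,z),down(w)), r.sense()['time_s'])
E
python3 go.py .4335 -.223 .30 80
```

```text
[-322.9  259.7  104.8] [ 0.   0.  31.3] 0.6
```

```bash
python3 -m creep '[[1,-323,260,105,0,0,31.3],[1,-323,260,105,0,0,31.3],[1,-323,260,105,0,0,31.3],[1,-323,260,105,0,0,31.3],[1,-323,260,105,0,0,31.3],[1,-323,260,105,0,0,31.3],[1,-323,260,105,0,0,31.3],[1,-323,260,105,0,0,31.3]]'; python3 go.py .4335 -.223 .30 80
```

```text
time_s: 1.27
tcp_pos: [0.3841, -0.3082, 0.3252]
ee_rot: [[-0.985, 0.174, 0.001], [0.174, 0.985, -0.0], [-0.001, -0.0, -1.0]]
wrist_force: [1.1, -0.8, -0.6]
gripper_width: 1.002
gripper_force: 0.0
[-33.8  92.5  25.2] [-0.02  0.07 -0.01] 1.2667
```

```bash
python3 -m creep '[[1,-34,92,25,0,0,0],[1,-34,92,25,0,0,0],[1,-34,92,25,0,0,0],[1,-34,92,25,0,0,0],[1,-34,92,25,0,0,0],[1,-34,92,25,0,0,0]]'; python3 go.py .4335 -.223 .202 80
python3 - <<'E'
from h import *
o=[]
for n in('top','scene'):
    im,d=vision.capture(n); np.savez(n+'1.npz',im=im,d=d)
    u,v=map(int,proj(n,[.4335,-.223,.08])); a=im[v-50:v+50,u-50:u+50]; o.append(cv2.resize(a,(400,400),interpolation=2)); print(n,u,v)
    s=r.sense(); t=np.array(s['tcp_pos']); print([proj(n,t-[0,0,.182]),proj(n,[.4335,-.223,0]),proj(n,[.4335,-.223,.052])])
cv2.imwrite('pics/b2.png',np.hstack(o)[:,:,::-1])
E
```

```text
time_s: 1.77
tcp_pos: [0.433, -0.2255, 0.3005]
ee_rot: [[-0.985, 0.174, 0.0], [0.174, 0.985, -0.0], [-0.0, -0.0, -1.0]]
wrist_force: [-0.7, 0.0, -0.3]
gripper_width: 1.003
gripper_force: 0.0
[-0.   2.6 98.5] [-0.01  0.02  0.  ] 1.7667
top 327 237
[[np.float64(331.26677361332816), np.float64(237.2560622391362)], [np.float64(322.6401622130279), np.float64(237.94364003911028)], [np.float64(325.8516952720179), np.float64(237.56623093326436)]]
scene 333 200
[[np.float64(335.4776304461306), np.float64(189.8271142538256)], [np.float64(331.404951080834), np.float64(221.641409880764)], [np.float64(332.807817252955), np.float64(208.07384653184698)]]
```

View pics/b2.png

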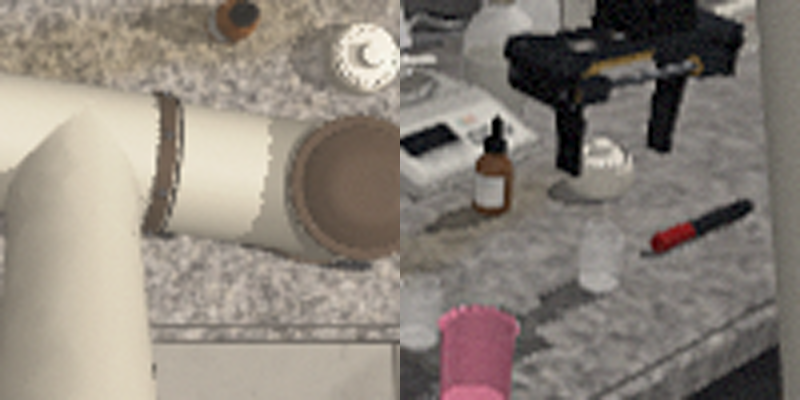

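The scene view shows the fingertips straddling the bottle line, with tips at (569,170) and (658,150) against a predicted midpoint within 1 px. So the scene calibration is sound and the bottle is directly below.

```bash
python3 -m creep '[[1,0,1,40,0,0,0],[1,0,1,80,0,0,0],[1,0,1,98,0,0,0],[1,0,1,98,0,0,0],[0,0,1,98,0,0,0],[-1,0,1,98,0,0,0],[-1,0,1,98,0,0,0],[-1,0,1,98,0,0,0]]';python3 -m creep '[[-1,0,0,0,0,0,0],[-1,0,0,0,0,0,0],[-1,0,0,0,0,0,0],[-1,0,0,0,0,0,0]]'; python3 go.py .446 .1373 .40 80
```

```text
time_s: 2.53
tcp_pos: [0.4337, -0.2245, 0.2039]
ee_rot: [[-0.985, 0.174, 0.004], [0.174, 0.985, -0.001], [-0.004, -0.0, -1.0]]
wrist_force: [-0.4, -0.4, 0.3]
gripper_width: 0.785
gripper_force: 0.0
time_s: 2.87
tcp_pos: [0.4333, -0.2242, 0.2025]
ee_rot: [[-0.985, 0.173, 0.001], [0.173, 0.985, -0.0], [-0.001, 0.0, -1.0]]
wrist_force: [0.5, -0.8, -0.5]
gripper_width: 0.481
gripper_force: 0.1
[  50.1  358.2 -197.5] [0.   0.03 0.01] 2.8667
```

```bash
python3 -m creep '[[-1,0,0,0,0,0,0],[-1,0,0,0,0,0,0],[-1,0,0,0,0,0,0],[-1,0,0,0,0,0,0],[-1,0,0,-40,0,0,0],[-1,0,0,-80,0,0,0],[-1,0,0,-100,0,0,0],[-1,0,0,-100,0,0,0]]'; python3 go.py .446 .1373 .30 80
```

```text
time_s: 3.53
tcp_pos: [0.4347, -0.2246, 0.3069]
ee_rot: [[-0.985, 0.173, 0.01], [0.173, 0.985, -0.003], [-0.01, -0.001, -1.0]]
wrist_force: [0.8, -0.1, -0.0]
gripper_width: 0.401
gripper_force: 30.0
[ 51.4 358.4   6.1] [-0.04  0.6   0.06] 3.5333
```

```bash
python3 -m creep '[[-1,51,358,0,0,0,0],[-1,51,358,0,0,0,0],[-1,51,358,0,0,0,0],[-1,51,358,0,0,0,0],[-1,51,358,0,0,0,0],[-1,51,358,0,0,0,0],[-1,51,358,0,0,0,0],[-1,51,358,0,0,0,0]]';python3 go.py .446 .1373 .26 80; python3 -m creep '[[-1,0,0,0,0,0,0],[-1,0,0,0,0,0,0]]'; python3 go.py .446 .1373 .26 80
```

```text
time_s: 4.2
tcp_pos: [0.4433, 0.1108, 0.3013]
ee_rot: [[-0.985, 0.174, -0.002], [0.174, 0.985, -0.001], [0.001, -0.001, -1.0]]
wrist_force: [0.7, -0.2, -0.2]
gripper_width: 0.397
gripper_force: 30.0
[ 1.9 26.6 41.3] [-0.04 -0.08  0.  ] 4.2
time_s: 4.37
tcp_pos: [0.4439, 0.111, 0.3012]
ee_rot: [[-0.986, 0.17, -0.002], [0.17, 0.986, -0.001], [0.002, -0.001, -1.0]]
wrist_force: [-0.5, 0.1, -0.8]
gripper_width: 0.403
gripper_force: 30.0
[ 2.3 26.4 41.2] [-0.05 -0.09  0.23] 4.3667
```

```bash
python3 -m creep '[[-1,2,26,20,0,0,0],[-1,2,26,51,0,0,0],[-1,2,26,51,0,0,0],[-1,2,26,51,0,0,0],[-1,2,26,51,0,0,0]]'; python3 go.py .446 .1373 .207 80
python3 - <<'E'
from h import *
n='scene'; im,d=vision.capture(n); np.savez(n+'2.npz',im=im,d=d)
t=np.array(r.sense()['tcp_pos'])
u0,v0=150,180; a=cv2.resize(im[v0:v0+120,u0:u0+160],(800,600),interpolation=2)
pt=lambda p:tuple(int((c-o)*5+2) for c,o in zip(proj(n,p),(u0,v0)))
th=np.linspace(0,2*np.pi,40)
def circ(x,y,z,R,c):
    for k in th: cv2.circle(a,pt([x+R*np.cos(k),y+R*np.sin(k),z]),1,c,-1)
circ(.446,.1373,.021,.02,(255,0,0)); circ(.460,.216,.021,.02,(255,0,0))
circ(t[0],t[1],t[2]-.202,.018,(0,255,0)); circ(t[0],t[1],t[2]-.150,.018,(0,255,0))
cv2.imwrite('pics/p1.png',a[:,:,::-1])
E
```

```text
time_s: 4.78
tcp_pos: [0.447, 0.134, 0.2517]
ee_rot: [[-0.985, 0.175, -0.0], [0.175, 0.985, -0.001], [0.0, -0.001, -1.0]]
wrist_force: [0.0, 0.4, 0.0]
gripper_width: 0.402
gripper_force: 30.0
[ 1.5  3.1 44.7] [-0.03 -0.   -0.06] 4.7833
```

View pics/p1.png

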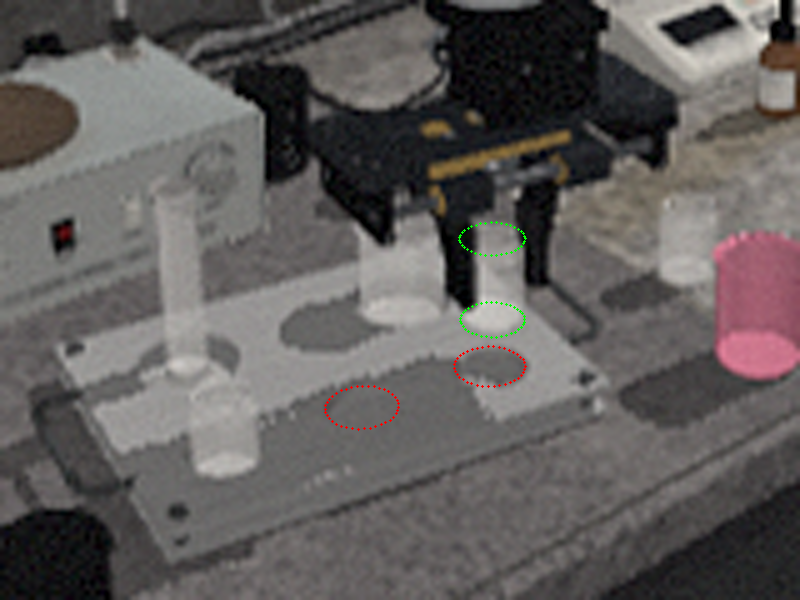

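```bash
python3 go.py .4463 .1372 .230 80; python3 -m creep '[[-1,1,3,0,0,0,0],[-1,1,3,0,0,0,0],[-1,1,3,0,0,0,0],[-1,1,3,0,0,0,0]]'; python3 go.py .4463 .1372 .230 80;
```

```text
[ 1.4  2.8 22.2] [ 0.05  0.07 -0.06] 4.8333
time_s: 5.17
tcp_pos: [0.4463, 0.1379, 0.2518]
ee_rot: [[-0.985, 0.174, 0.001], [0.174, 0.985, 0.001], [-0.001, 0.001, -1.0]]
wrist_force: [-0.5, 0.7, -0.8]
gripper_width: 0.402
gripper_force: 30.0
[-0.1 -0.7 21.8] [ 0.05  0.05 -0.01] 5.1667
```

```bash
python3 -m creep '[[-1,0,-0.5,14,0,0,0],[-1,0,-0.5,26,0,0,0],[-1,0,-0.5,31,0,0,0],[-1,0,-0.5,34,0,0,0],[-1,0,-0.5,34,0,0,0],[-1,0,-0.5,34,0,0,0]]'; python3 go.py .4463 .1372 .2085 80;
```

```text
time_s: 5.67
tcp_pos: [0.446, 0.1377, 0.2202]
ee_rot: [[-0.985, 0.172, 0.0], [0.172, 0.985, -0.0], [-0.0, -0.0, -1.0]]
wrist_force: [-10.2, 0.5, 24.0]
gripper_width: 0.406
gripper_force: 30.0
[-0.4 -0.4 11.7] [-0.02  0.02  0.09] 5.6667
```

```bash
python3 -c "
from h import r;s=r.sense();print(s['moment'],s['wrist_force'])"
python3 -m creep '[[-1,0,0,-4,0,0,0],[-1,2,0,-4,0,0,0],[-1,2,0,-2,0,0,0],[-1,2,0,0,0,0,0],[-1,2,0,0,0,0,0]]'; python3 -c "
from h import r;s=r.sense();print(s['moment'],s['wrist_force'])"
```

```text
[-0.00622639  2.69920597 -0.01846249] [-10.15054962   0.54182391  23.97145318]
time_s: 6.08
tcp_pos: [0.444, 0.1378, 0.2164]
ee_rot: [[-0.985, 0.174, -0.001], [0.174, 0.985, -0.001], [0.001, -0.001, -1.0]]
wrist_force: [-0.3, 0.6, -0.9]
gripper_width: 0.404
gripper_force: 30.1
[ 0.22720354  0.16255362 -0.0343354 ] [-0.34568058  0.64309064 -0.90663716]
```

```bash
python3 -m creep '[[-1,0,0,3,0,0,0],[-1,0,0,6,0,0,0],[-1,0,0,8,0,0,0],[-1,0,0,8,0,0,0],[-1,0,0,8,0,0,0]]'
```

```text
time_s: 6.5
tcp_pos: [0.4441, 0.1377, 0.2087]
ee_rot: [[-0.985, 0.174, -0.001], [0.174, 0.985, -0.001], [0.001, -0.001, -1.0]]
wrist_force: [-1.4, 1.1, 0.1]
gripper_width: 0.404
gripper_force: 30.1
```

```bash
python3 -m creep '[[-1,0,0,1.5,0,0,0],[-1,0,0,1.5,0,0,0],[0.25,0,0,1.5,0,0,0],[0.25,0,0,1.5,0,0,0],[0.25,0,0,1.5,0,0,0],[0.25,0,0,1.5,0,0,0],[0.25,0,0,1.5,0,0,0]]'; python3 -m creep '[[0.25,0,0,-20,0,0,0],[0.25,0,0,-50,0,0,0],[0.25,0,0,-90,0,0,0],[0.25,0,0,-90,0,0,0],[0.25,0,0,-90,0,0,0]]'; python3 go.py .4685 -.042 .3 80
```

```text
time_s: 7.08
tcp_pos: [0.4444, 0.1378, 0.2078]
ee_rot: [[-0.985, 0.174, 0.0], [0.174, 0.985, 0.0], [-0.0, 0.0, -1.0]]
wrist_force: [-0.6, 0.5, 0.1]
gripper_width: 0.609
gripper_force: 0.0
time_s: 7.5
tcp_pos: [0.4447, 0.1381, 0.3001]
ee_rot: [[-0.985, 0.173, 0.005], [0.174, 0.985, 0.004], [-0.004, 0.005, -1.0]]
wrist_force: [0.0, -0.4, -0.4]
gripper_width: 0.624
gripper_force: 0.0
[ -54.7 -173.3   -0.5] [0.27 0.26 0.01] 7.5
```

```bash
python3 -m creep '[[0.8,-55,-173,0,0,0,0],[0.8,-55,-173,0,0,0,0],[0.8,-55,-173,0,0,0,0],[0.8,-55,-173,0,0,0,0],[0.8,-55,-173,0,0,0,0],[0.8,-55,-173,0,0,0,0],[0.8,-55,-173,0,0,0,0]]'; python3 go.py .4685 -.042 .202 80
python3 -m creep '[[0.8,0,0,40,0,0,0],[0.8,0,0,80,0,0,0],[0.8,0,0,97,0,0,0],[0.8,0,0,97,0,0,0],[-1,0,0,97,0,0,0],[-1,0,0,97,0,0,0],[-1,0,0,97,0,0,0],[-1,0,0,97,0,0,0]]';python3 -m creep '[[-1,0,0,0,0,0,0],[-1,0,0,0,0,0,0],[-1,0,0,0,0,0,0],[-1,0,0,0,0,0,0],[-1,0,0,0,0,0,0],[-1,0,0,0,0,0,0]]'
```

```text
time_s: 8.08
tcp_pos: [0.468, -0.043, 0.2965]
ee_rot: [[-0.984, 0.176, -0.002], [0.176, 0.984, -0.0], [0.002, -0.001, -1.0]]
wrist_force: [0.3, 0.5, -0.2]
gripper_width: 0.896
gripper_force: 0.0
[-0.5  1.2 94.5] [-0.04 -0.13 -0.16] 8.0833
time_s: 8.75
tcp_pos: [0.4689, -0.0417, 0.2022]
ee_rot: [[-0.985, 0.173, 0.003], [0.173, 0.985, 0.001], [-0.003, 0.001, -1.0]]
wrist_force: [0.9, -0.2, -0.3]
gripper_width: 0.681
gripper_force: 0.0
time_s: 9.25
tcp_pos: [0.4685, -0.0421, 0.2011]
ee_rot: [[-0.985, 0.173, 0.0], [0.173, 0.985, -0.0], [-0.0, -0.0, -1.0]]
wrist_force: [-1.3, -0.8, 4.2]
gripper_width: 0.401
gripper_force: 30.0
```

```bash
python3 -m creep '[[-1,0,0,-40,0,0,0],[-1,0,0,-80,0,0,0],[-1,0,0,-99,0,0,0],[-1,0,0,-99,0,0,0],[-1,0,0,-99,0,0,0],[-1,0,0,-99,0,0,0]]'; python3 go.py .458 .2166 .3 80
```

```text
time_s: 9.75
tcp_pos: [0.4677, -0.0422, 0.2987]
ee_rot: [[-0.985, 0.174, -0.002], [0.174, 0.985, 0.0], [0.002, -0.0, -1.0]]
wrist_force: [-0.4, 0.1, -0.1]
gripper_width: 0.402
gripper_force: 30.1
[ 54.7 253.2  -1.3] [-0.02 -0.12 -0.03] 9.75
```

```bash
python3 -m creep '[[-1,54.7,253,0,0,0,0],[-1,54.7,253,0,0,0,0],[-1,54.7,253,0,0,0,0],[-1,54.7,253,0,0,0,0],[-1,54.7,253,0,0,0,0],[-1,54.7,253,0,0,0,0],[-1,54.7,253,0,0,0,0],[-1,54.7,253,0,0,0,0]]';  python3 -m creep '[[-1,0,0,20,0,0,0],[-1,0,0,48,0,0,0],[-1,0,0,48,0,0,0],[-1,0,0,48,0,0,0]]';python3 - <<'E'
from h import *
from go import *
print(delta((.458,.2166,.22),down(80)))
n='scene'; im,d=vision.capture(n); np.savez(n+'3.npz',im=im,d=d)
t=np.array(r.sense()['tcp_pos'])
u0,v0=150,180; a=cv2.resize(im[v0:v0+120,u0:u0+160],(800,600),interpolation=2)
pt=lambda p:tuple(int((c-o)*5+2) for c,o in zip(proj(n,p),(u0,v0)))
th=np.linspace(0,2*np.pi,40)
def circ(x,y,z,R,c):
    for k in th: cv2.circle(a,pt([x+R*np.cos(k),y+R*np.sin(k),z]),1,c,-1)
circ(.444,.1378,.005,.018,(255,0,0));circ(.444,.1378,.057,.018,(255,0,0)); circ(.458,.2166,.021,.02,(255,0,0))
circ(t[0],t[1],t[2]-.201,.018,(0,255,0)); circ(t[0],t[1],t[2]-.149,.018,(0,255,0))
cv2.imwrite('pics/p2.png',a[:,:,::-1])
E
```

```text
time_s: 10.42
tcp_pos: [0.4581, 0.2192, 0.2977]
ee_rot: [[-0.985, 0.17, -0.002], [0.17, 0.985, -0.002], [0.002, -0.002, -1.0]]
wrist_force: [-0.1, 0.5, 0.1]
gripper_width: 0.405
gripper_force: 30.1
time_s: 10.75
tcp_pos: [0.4579, 0.2152, 0.2499]
ee_rot: [[-0.985, 0.175, -0.005], [0.175, 0.985, -0.004], [0.004, -0.005, -1.0]]
wrist_force: [-0.4, -0.8, 0.3]
gripper_width: 0.402
gripper_force: 30.1
(array([ 0.1,  1.6, 29.9]), array([-0.3 , -0.22, -0.06]))
```

View pics/p2.png

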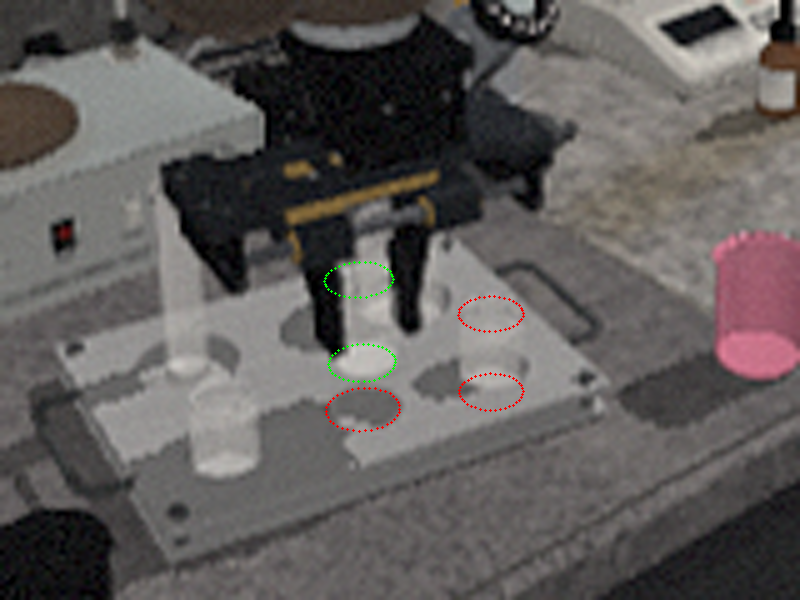

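Bottle 2 stands upright in the right pocket (bottom at about 492,385). The gripped bottle hangs over the middle pocket circle (363,409), so I descend gently.

```bash
python3 -m creep '[[-1,0,0.5,12,0,0,0],[-1,0,0.5,22,0,0,0],[-1,0,0.5,27,0,0,0],[-1,0,0.5,30,0,0,0],[-1,0,0.5,32,0,0,0],[-1,0,0.5,32,0,0,0],[-1,0,0.5,32,0,0,0]]'; python3 -c "
from h import r;s=r.sense();print(s['moment'])"; python3 go.py .458 .2166 .208 80
```

```text
time_s: 11.38
tcp_pos: [0.4587, 0.2171, 0.22]
ee_rot: [[-0.985, 0.173, 0.0], [0.173, 0.985, 0.0], [-0.0, 0.0, -1.0]]
wrist_force: [0.5, -0.2, -0.5]
gripper_width: 0.4
gripper_force: 30.1
[ 0.00910373 -0.01912088  0.05811273]
[ 0.6 -0.7 12. ] [0.02 0.02 0.01] 11.3833
```

```bash
python3 -m creep '[[-1,0.5,0,4,0,0,0],[-1,0.5,0,8,0,0,0],[-1,0.5,0,11,0,0,0],[-1,0.5,0,13,0,0,0],[-1,0.5,0,13,0,0,0],[-1,0.5,0,13,0,0,0]]'
```

```text
time_s: 11.88
tcp_pos: [0.4581, 0.2172, 0.2066]
ee_rot: [[-0.985, 0.174, -0.0], [0.174, 0.985, -0.0], [0.0, -0.0, -1.0]]
wrist_force: [0.5, -0.9, -1.2]
gripper_width: 0.4
gripper_force: 30.1
```

```bash
python3 -m creep '[[0.25,0,0,0,0,0,0],[0.25,0,0,0,0,0,0],[0.25,0,0,0,0,0,0],[0.25,0,0,0,0,0,0],[0.25,0,0,0,0,0,0],[0.25,0,0,0,0,0,0]]'; python3 -m creep '[[0.25,0,0,-20,0,0,0],[0.25,0,0,-60,0,0,0],[0.25,0,0,-100,0,0,0],[0.25,0,0,-120,0,0,0],[0.25,0,0,-120,0,0,0]]'
```

```text
time_s: 12.38
tcp_pos: [0.458, 0.2171, 0.2068]
ee_rot: [[-0.985, 0.174, 0.0], [0.174, 0.985, 0.0], [-0.0, 0.0, -1.0]]
wrist_force: [0.3, -0.2, -0.6]
gripper_width: 0.618
gripper_force: 0.0
time_s: 12.8
tcp_pos: [0.4591, 0.2179, 0.3323]
ee_rot: [[-0.985, 0.173, 0.009], [0.173, 0.985, 0.007], [-0.008, 0.009, -1.0]]
wrist_force: [1.2, 0.1, -0.1]
gripper_width: 0.623
gripper_force: 0.0
```

```bash
python3 - <<'E'
from h import *
from go import *
print(onz('scene',(150+401/5-.5,180+307/5-.5),.007)+[.0013,.0016,0])
print(onz('top',(301*.64+0,0),.021)) if 0 else None
print(delta((.535,.1365,.33),down(80)))
E
```

```text
[0.54908398 0.12675858 0.007     ]
(array([-88.8, -67.1,   2.4]), array([0.49, 0.46, 0.06]))
```

```bash
python3 - <<'E'
from h import *
from scipy.optimize import least_squares
for f in('top0','scene0','scene1'):
    n=f[:-1]; z=np.load(f+'.npz'); P=cloud(n,z['d']).reshape(-1,3)
    m=(np.hypot(P[:,0]-.536,P[:,1]-.137)<.042)&(P[:,2]>.045)&(P[:,2]<.09); q=P[m]
    s=least_squares(lambda p:np.hypot(q[:,0]-p[0],q[:,1]-p[1])-.027,[.536,.137],loss='soft_l1',f_scale=.002).x
    print(f,m.sum(),s.round(4),np.percentile(q,[2,98],0).round(3))
E
python3 -m creep '[[1,-89,-67,0,0,0,0],[1,-89,-67,0,0,0,0],[1,-89,-67,0,0,0,0],[1,-89,-67,0,0,0,0],[1,-89,-67,0,0,0,0],[1,-89,-67,0,0,0,0]]'; python3 go.py .5355 .1365 .21 80
```

```text
top0 74 [0.5341 0.1372] [[0.51  0.111 0.047]
 [0.561 0.163 0.079]]
scene0 279 [0.5337 0.1344] [[0.507 0.11  0.046]
 [0.559 0.161 0.076]]
scene1 279 [0.5336 0.1341] [[0.507 0.109 0.046]
 [0.56  0.16  0.076]]
time_s: 13.3
tcp_pos: [0.5337, 0.1355, 0.3259]
ee_rot: [[-0.985, 0.174, -0.002], [0.174, 0.985, -0.001], [0.001, -0.001, -1.0]]
wrist_force: [-0.4, -0.3, -0.5]
gripper_width: 0.959
gripper_force: 0.0
[ -1.8   1.4 115.9] [-0.04 -0.09 -0.03] 13.3
```

Both cameras agree on (0.534, 0.136), and the arm is already there. I descend and grip.

```bash
python3 -m creep '[[1,0,0,40,0,0,0],[1,0,0,80,0,0,0],[1,0,0,105,0,0,0],[1,0,0,116,0,0,0],[1,0,0,116,0,0,0]]';python3 -m creep '[[-1,0,0,0,0,0,0],[-1,0,0,0,0,0,0],[-1,0,0,0,0,0,0],[-1,0,0,0,0,0,0],[-1,0,0,0,0,0,0],[-1,0,0,0,0,0,0],[-1,0,0,0,0,0,0],[-1,0,0,0,0,0,0]]'
```

```text
time_s: 13.72
tcp_pos: [0.5322, 0.1361, 0.2075]
ee_rot: [[-0.985, 0.172, -0.007], [0.172, 0.985, -0.003], [0.006, -0.004, -1.0]]
wrist_force: [-0.3, 1.1, 0.3]
gripper_width: 0.996
gripper_force: 0.0
time_s: 14.38
tcp_pos: [0.5343, 0.1357, 0.2114]
ee_rot: [[-0.985, 0.173, 0.001], [0.173, 0.985, 0.0], [-0.001, 0.001, -1.0]]
wrist_force: [-1.5, -0.7, 3.5]
gripper_width: 0.604
gripper_force: 30.0
```

```bash
python3 -m creep '[[-1,0,0,-20,0,0,0],[-1,0,0,-60,0,0,0],[-1,0,0,-100,0,0,0],[-1,0,0,-140,0,0,0],[-1,0,0,-180,0,0,0],[-1,0,0,-190,0,0,0],[-1,0,0,-190,0,0,0]]'; python3 - <<'E'
from go import *
from scipy.spatial.transform import Rotation as Ro
b=np.radians(13.9); s4,c4=np.sin(np.radians(40)),np.cos(np.radians(40))
a=np.array([-s4*np.cos(b),-s4*np.sin(b),c4]); L=np.array([.6666,-.0661,.1235]); V=L+.12*a
z=-a; y=np.array([-np.sin(b),np.cos(b),0]); R=np.c_[np.cross(y,z),y,z]
T=V+a*(.041+.164); print(a,V,T)
for k in(0,.05): print(delta(T+a*k,R))
# minimal-spin version
q=np.cross([0,0,-1],z); Rm=Ro.from_rotvec(q/np.linalg.norm(q)*np.radians(40)).as_matrix()@down(80); print(delta(T+a*.05,Rm)); print(r.sense()['joints'])
E
```

```text
time_s: 14.97
tcp_pos: [0.5344, 0.1358, 0.405]
ee_rot: [[-0.985, 0.173, 0.008], [0.173, 0.985, 0.004], [-0.007, 0.005, -1.0]]
wrist_force: [0.3, -0.1, -0.3]
gripper_width: 0.604
gripper_force: 30.0
[-0.62396453 -0.15441561  0.76604444] [ 0.59172426 -0.08462987  0.21542533] [ 0.46381153 -0.11628507  0.37246444]
(array([  26.1, -260.7,   30.9]), array([ -8.12, -38.94, -22.97]))
(array([  55.2, -273.5,   -7.6]), array([ -8.12, -38.94, -22.97]))
(array([  55.2, -273.5,   -7.6]), array([-1.590e+01, -3.616e+01, -3.000e-02]))
[ 3.11092315e+01  1.47692858e+01 -1.01434471e+01  3.98311042e-02
 -6.45744989e+01 -1.31115221e+02]
```

```bash
python3 -m creep '[[-1,55,-273,-8,-8.1,-39,-23],[-1,55,-273,-8,-8.1,-39,-23],[-1,55,-273,-8,-8.1,-39,-23],[-1,55,-273,-8,-8.1,-39,-23],[-1,55,-273,-8,-8.1,-39,-23],[-1,55,-273,-8,-8.1,-39,-23],[-1,55,-273,-8,-8.1,-39,-23],[-1,55,-273,-8,-8.1,-39,-23]]';python3 -m creep '[[-1,0,0,0,0,0,0],[-1,0,0,0,0,0,0],[-1,0,0,0,0,0,0]]'; cat > fin.py <<'E'
from go import *
b=np.radians(13.9); s4,c4=np.sin(np.radians(40)),np.cos(np.radians(40))
a=np.array([-s4*np.cos(b),-s4*np.sin(b),c4]); L=np.array([.6666,-.0661,.1235]); V=L+.12*a
y=np.array([-np.sin(b),np.cos(b),0]); R=np.c_[np.cross(y,-a),y,-a]; T=V+a*(.041+.164)
E
python3 -c "
from fin import *
print(delta(T+a*.05,R),delta(T,R))"
```

```text
time_s: 15.63
tcp_pos: [0.4321, -0.1217, 0.4064]
ee_rot: [[-0.754, -0.238, 0.612], [-0.185, 0.971, 0.15], [-0.63, 0.0, -0.776]]
wrist_force: [0.6, -0.5, -0.7]
gripper_width: 0.602
gripper_force: 30.0
time_s: 15.88
tcp_pos: [0.4336, -0.1208, 0.4073]
ee_rot: [[-0.756, -0.237, 0.611], [-0.183, 0.972, 0.149], [-0.629, 0.001, -0.777]]
wrist_force: [0.1, -0.8, -0.7]
gripper_width: 0.602
gripper_force: 30.0
(array([-0.9, -2.9, -3.8]), array([-0.1 , -1.03, -0.2 ])) (array([-1.8, -2.8, 46.2]), array([-0.1 , -1.03, -0.2 ]))
```

```bash
python3 -m creep '[[-1,-1.8,-2.8,15,0,-1,0],[-1,-1.8,-2.8,30,0,-1,0],[-1,-1.8,-2.8,40,0,-1,0],[-1,-1.8,-2.8,46,0,-1,0],[-1,-1.8,-2.8,46,0,-1,0],[-1,-1.8,-2.8,46,0,-1,0]]'; python3 - <<'E'
from fin import *
print(delta(T,R))
im,d=vision.capture('scene'); np.savez('scene4.npz',im=im,d=d); n='scene'
t=r.sense(); Rt=np.array(t['ee_rot']); B=np.array(t['tcp_pos'])+Rt[:,2]*.205
u0,v0=150,100; A=cv2.resize(im[v0:v0+150,u0:u0+200],(800,600),interpolation=2)
pt=lambda p:tuple(int((c-o)*4+2) for c,o in zip(proj(n,p),(u0,v0)))
for k in np.linspace(0,2*np.pi,40):
    for (c,X,rr,col) in((B,Rt,.024,(0,255,0)),(B-Rt[:,2]*.071,Rt,.028,(0,255,0)),(L,R,.034,(255,0,0))):
        cv2.circle(A,pt(c+rr*(X[:,0]*np.cos(k)+X[:,1]*np.sin(k))),1,col,-1)
cv2.line(A,pt(L),pt(V),(255,0,0),1)
cv2.imwrite('pics/f.png',A[:,:,::-1])
E
```

```text
time_s: 16.38
tcp_pos: [0.4642, -0.1157, 0.3735]
ee_rot: [[-0.743, -0.239, 0.625], [-0.183, 0.971, 0.154], [-0.644, 0.0, -0.765]]
wrist_force: [-0.3, -0.0, -0.8]
gripper_width: 0.603
gripper_force: 30.0
(array([ 1. , -0.4,  0.4]), array([-0.06,  0.06, -0.07]))
```

View pics/f.png

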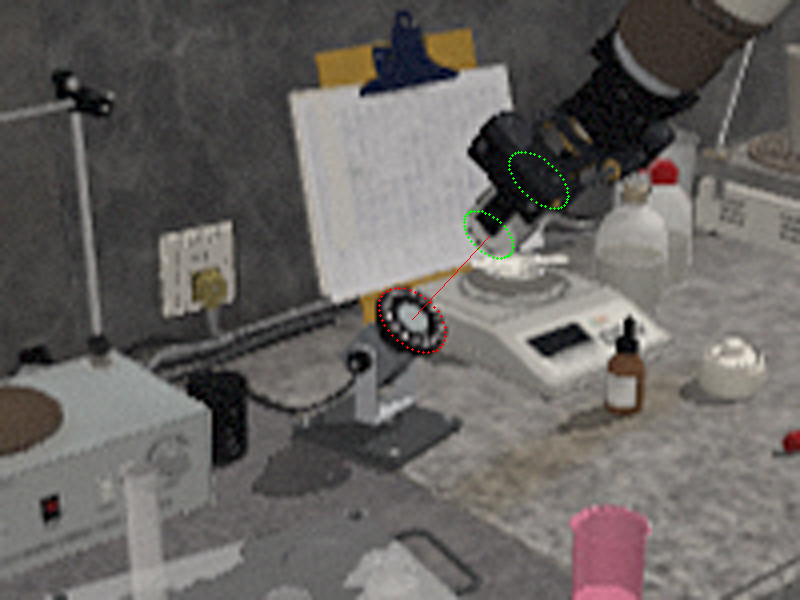

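The beaker's bottom (490,235) sits on the drawn line of sight, and the lens ring matches the model at (412,320). One last check on the bottles.

```bash
python3 - <<'E'
from h import *
z=np.load('scene4.npz')['im']; a=cv2.resize(z[195:285,140:260],(400,300),interpolation=2)
im,d=vision.capture('top'); b=ortho('top',im,.021,.38,.62,.05,.37,.0008)
cv2.imwrite('pics/e.png',np.hstack([a,b])[:,:,::-1]); 
E
```

```text
(no output)
```

View pics/e.png

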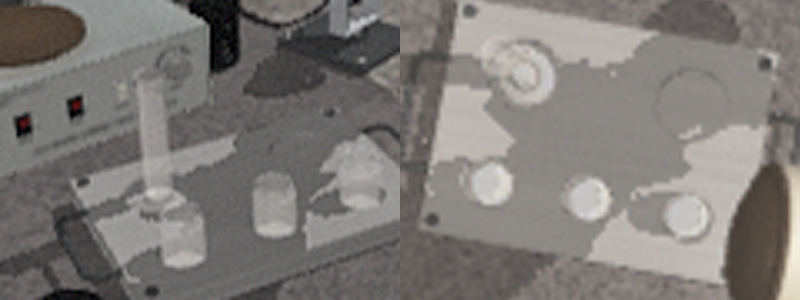

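All three front pockets hold upright bottles ((490,185), (587,198), (687,217) in the right half). The beaker is out and the cylinder is in place, so I hand in.

```bash
python3 -m creep '[[-1,0,0,0,0,0,0],[-1,0,0,0,0,0,0],[-1,0,0,0,0,0,0]]'; python3 -c "
from station import r; print(r.finish_job())"
```

```text
time_s: 16.73
tcp_pos: [0.4638, -0.1164, 0.3744]
ee_rot: [[-0.742, -0.237, 0.627], [-0.181, 0.971, 0.153], [-0.646, -0.0, -0.764]]
wrist_force: [0.5, 0.2, 0.4]
gripper_width: 0.605
gripper_force: 30.0
the job is handed in; nothing more can be done
None
```

The job is handed in at about 17 s, with no verdict returned: both loose bottles stand upright and released in the middle and right front pockets, and the beaker is held still with its bottom facing the lens at the 12 cm view point, by my camera measurements.

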